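# Refit the rice cooker's dial after washing and press it in

### The job

The rice cooker's dial has been taken off for washing and its parts lie in the clear tray. Set the steel trim ring, wide lip up, into the round recess around the bare stem until the lip lies flat on the deck and let go of it; then turn the knob so that the flat in its bore matches the flat of the stem, push it fully home and press it down against its spring, as when switching the cooker on. Finish while still holding the knob pressed right down, without letting go, and leave everything else on the table where it is.

Things in the scene. Friction and masses are not known exactly. Their poses are not given: they have to be found in the camera images.
- cooker: Fixed white hinged-lid rice cooker, lid shut, 270 deep (x) x 220 wide x 200 mm high; origin under its centre, front to its -x. Its flat control deck, 165 mm above the table, runs across the front, 86 mm deep and 200 wide, with only flush keys and display on it. The shut lid behind the deck is 30 mm higher; it begins 44 mm behind the dial axis.
- recess (a point): The round recess in the middle of the cooker's deck, 44.5 mm across, 5 mm deep, with the bare dial stem standing in its centre. The point is on the recess axis, level with the deck surface. z up, +x to the cooker's rear (lid).
- stem_top (a point): Centre of the top of the dial stem: an upright white D-shaped post, 10 mm in diameter with one flat 2 mm from the axis, top edge chamfered 1 mm. Its top is 14 mm above the deck when not pressed. +x is square to the flat and points out of it (towards the lid, within 0.3 rad); z up. The stem turns stiffly (0.05 N m) and sinks when pressed.
- stem (a joint): How far the stem is pressed down, m: 0 when up, 0.004 at its stop. A spring returns it; it starts to move at 2 N and takes 5 N to reach the stop.
- ring_mid (a point): Steel trim ring, on its axis, half-way up its 12.5 mm height. Upper 8 mm: wide lip, 50 mm across; lower 4.5 mm: narrow collar, 42 mm across, that drops into the recess until the lip rests on the deck (point then 1.75 mm above the deck). Clear opening 38 mm. z is its axis, from collar to lip; it starts lip up, standing on its collar in the tray. About 35 g.
- knob_grip (a point): Black knob, on its axis, half-way up its grip bar, 22 mm above its underside. Hollow round skirt 32 mm across, 14 high; on it a bar 12 wide (y), 16 high, along x from -16 to a pointed nose at +20 mm (sides parallel up to x = 12). z up, x to the nose. From below a D bore 11.2 mm across, its flat 2.6 mm from the axis on the nose side, mouth 1 mm above the underside. Stands upright in the tray. About 35 g.
- knob_nose (a point): The tip of the knob's pointed nose, 20 mm from its axis, 22 mm above its underside.
- knob_bore (a point): The closed end of the knob's bore, on the axis, 12 mm above the underside, 10 mm below knob_grip. With the knob fully home it lies on stem_top.
- knob: The same knob; origin on its axis at the underside.
- ring: The same trim ring; origin on its axis at the foot of the collar.
- tray: Clear acrylic tray, fixed, 170 x 290 mm outside, walls 4 mm thick and 18 mm high, floor 4 mm thick; origin under its centre, long side along y. Ring, knob and vent cap stand in a row along it, about 80 mm apart, in any order.
- vent_cap: Bystander: the cooker's white steam-vent cap, 44 mm in diameter, 17 mm high, domed, without a hole, in the tray; origin under its centre.
- bowl: Bystander: empty steel bowl, 124 mm across, 55 mm high; origin under its centre.
- chopstick_a1: Bystander: dark lacquered chopstick, 235 mm long, 7 mm thick, lying along its y; origin under its middle. In front of the cooker.
- chopstick_a2: Bystander: the other chopstick of that pair.
- chopstick_b1: Bystander: a like chopstick, beside the cooker.
- chopstick_b2: Bystander: the other chopstick of that pair.
- spoon_rest: Bystander: white ceramic spoon rest, a dish 94 mm across and 13 mm high with a handle along +y reaching 131 mm from the dish centre; origin under the dish centre.
- rice_cup: Bystander: clear plastic rice measuring cup, 62 mm across, 62 mm high; origin under its centre.

How it is judged:
On the way, in this order (a step that is already met when the one before it is completed fails the run):
1. the trim ring lies lip up in the recess, its lip flat on the deck, and is let go (horizontal distance between ring_mid and recess below 0.003 m and z of ring_mid in the frame of recess below 0.0035 m and angle between ring_mid's own z axis and vertical below 0.08 rad and contact force between the fingers and ring below 0.1 N), for 0.2 s.
2. the knob is fully home on the stem, flats matched, and pressed down by the gripper (horizontal distance between ring_mid and recess below 0.003 m and z of ring_mid in the frame of recess below 0.0035 m and angle between ring_mid's own z axis and vertical below 0.08 rad and horizontal distance between knob_bore and stem_top below 0.003 m and z of knob_bore in the frame of stem_top below 0.003 m and angle between knob_grip's own z axis and vertical below 0.12 rad and angle between the x axis of knob_grip and the x axis of stem_top, either way round below 0.25 rad and x of knob_nose in the frame of stem_top above 0.015 m and value of joint stem above 0.0025 m and contact force between the fingers and knob above 1.5 N), for 0.2 s.
At the end, for the whole second after the job is handed in: Ring lip up in the recess (3 mm, 0.08 rad, under 1.8 mm above its seat), untouched. Knob on the stem: bore end within 3 mm of the stem top, axes within 3 mm, upright within 0.12 rad, flats matched within 0.25 rad. Gripper still on the knob (over 1.5 N), stem pressed more than 2.5 of its 4 mm (all of step 2 and contact force between the fingers and ring below 0.1 N); the arm keeps its last pose, push and grip.
It fails at once if a bystander (vent cap, bowl, chopstick, spoon rest or rice cup) is moved by more than 30 mm (distance of any of vent_cap, bowl, chopstick_a1, chopstick_a2, chopstick_b1, chopstick_b2, spoon_rest, rice_cup from where it was at the start of the episode above 0.03 m).
It also fails if it takes over 61 s, if anything falls off the work surface, if the arm or the gripper's body presses on something with over 40 N, if the wrist force passes 120 N, or if a joint passes its speed limit or range.

### The arm

A 7-joint arm with a two-finger parallel gripper is mounted at the origin on the work surface. World frame = base frame: x ahead of the robot, y to its left, z up, the work surface at z = 0. Lengths are in m, angles in rad, forces in N, time in s.
With the tool pointing down it reaches from about 0.4 to 0.925 m from the base axis. Payload 4.1 kg.
Tool frame: the origin (TCP) lies on the mounting face of the last link; the fingertips stand env.tcp_to_tips ahead of it and the grasp point (between the pads) lies 155 mm ahead of it (env.tcp_to_tips is the distance from the TCP to the fingertips, in m); z points along the fingers, y is the direction in which the jaws open and shut (so a half turn about z gives the same grasp; the last joint's range is limited). The gripper opens to 85 mm and grips with 20 to 120 N. Pads are 22 mm wide; open, the fingers measure 114 mm over their backs; the gripper's body (76 mm by 85 mm) begins 54 mm behind the grasp point. The pads swing forward as they close: fully open they stand 13 mm farther back than shut.
Start: joints at [1.001, 0.398, 0.045, 1.537, -0.019, 1.207, -0.051], TCP at [0.295, -0.579, 0.405] pointing down, gripper open.
Joint ranges: [-2.82, 2.82], [-0.49, 2.23], [-1.37, 1.46], [0, 2.46], [-1.36, 4.5], [0.23, 2], [-2.94, 2.94]. Speed limits (rad/s): [2.57, 2.57, 3.14, 3.14, 3.14, 3.14, 3.14].

### API

Orientations are given as a rotation vector (axis times angle).
In Python, from rig import readout, grab_frame, env gives the robot as it stands.
- The arm moves only by the tool servo_tool, never from a script. Its argument "series" is text: rows parted by semicolons, each of 4 numbers parted by spaces: the shift along the tool's x, y, z in cm, then the turn about the tool's z in rad. In form: tx ty tz spin; .... A call has 1 to 20 rows; each row is the pose to reach, as a shift and turn from the pose commanded when the call began, along the tool's axes at that moment; what a row does not reach only later rows make up. A row lasts 1/10 s, in which the tool goes at most 50 mm and 8.59 degrees, less where a joint would pass 70% of its speed; a pose out of reach is approached as far as the arm can. A call with a gripper value outside its range is refused whole. "fingers" is the opening, from 0 (shut) to 1 (fully open), set as the call begins (left out, the last holds). The fingers move at their own pace and stop on an object; "squeeze" is the grip in N (left out, the last holds). Time passes only in rows, so rows that repeat a pose let the fingers close. It gives the time, the measured TCP pose, the force and the opening at its end, in the units of the state.
- readout.get_obs(): the state, without advancing time (a new reading comes with each control period).
- grab_frame(name): name is "side" or "top" or "wrist"; returns a dict with "image" (384x512x3 uint8, red, green, blue), "fx", "fy", "cx", "cy" (pixels), "R" (3x3) and "t" (3): a world point X has camera coordinates R X + t. Camera axes: x right, y down, z forward; pixel columns grow to the right and rows downward; lengths in m; the calibration is good to about 2 mm. A picture is of the moment at which its call begins. There is no depth.
- env.job_done(): hands the job in, once; it reports no verdict.
The state is a dict: "clock": time; "joint_positions": joint angles; "qvel": joint speeds; "joint_efforts": joint torques, N m; "tcp_pos": TCP position; "orientation": TCP orientation; "wrist_force": force on the tool from outside, world axes, zero at the start; "wrist_torque": the same for the moment, N m; "gripper_width": finger opening in m.
Only numpy, scipy, OpenCV 4.12 (cv2) and the standard library are available. Lean on these libraries where they do the work, as an engineer would, in place of code of your own. Each camera call takes 0.05 s, during which the arm holds its last target.

## Working session

There is one attempt and no reset: what is moved stays moved. The work goes in short steps, Python scripts to look and compute and a tool call to move; the robot and the scene stay as the last step left them, time stands still between calls to the robot, and variables do not carry over. Pictures are saved under pics/ and viewed, and the job is handed in when it is done.

Besides the shell and the picture viewer there is one more tool, called after "Call:" as name(argument=value, ...) on one line, values as JSON. servo_tool: Moves the arm, as the interface text tells. Its arguments: {"type":"object","properties":{"series":{"type":"string"},"fingers":{"type":"number"},"squeeze":{"type":"number"}},"required":["series"]}

```bash
ls; mkdir -p pics
cat > h.py <<'E'
import numpy as np, cv2
from rig import readout, grab_frame, env
from scipy.spatial.transform import Rotation as Ro
def snap(n,fn):
    f=grab_frame(n); cv2.imwrite('pics/'+fn+'.png',f['image'][:,:,::-1]); np.savez('pics/'+fn+'.npz',**f); return f
def load(fn): return dict(np.load('pics/'+fn+'.npz'))
def ray(f,u,v):
    d=np.array([(u-f['cx'])/f['fx'],(v-f['cy'])/f['fy'],1.]); R=f['R']; return -R.T@f['t'], R.T@d
def onz(f,u,v,z):
    o,d=ray(f,u,v); return o+d*(z-o[2])/d[2]
def proj(f,X):
    c=f['R']@np.asarray(X)+f['t']; return np.array([f['fx']*c[0]/c[2]+f['cx'],f['fy']*c[1]/c[2]+f['cy']])
E
python3 - <<'E'
from h import *
np.set_printoptions(precision=4,suppress=True)
for n in ('side','top','wrist'):
    f=snap(n,n+'0'); print(n,f['fx'],-f['R'].T@f['t'],f['R'][2])
o=readout.get_obs(); print(o, env.tcp_to_tips); print(Ro.from_rotvec(o['orientation']).as_matrix())
E
```

```text
pics
side 433.1155372910757 [0.3064 0.7572 1.0281] [ 0.1855 -0.5959 -0.7814]
top 379.2747552050182 [0.3468 0.0759 1.0636] [ 0.1983 -0.0066 -0.9801]
wrist 311.1932345887274 [ 0.3527 -0.551   0.373 ] [-0.2308 -0.1152 -0.9661]
{'clock': 0.15, 'joint_positions': array([ 1.001 ,  0.399 ,  0.045 ,  1.5376, -0.0187,  1.2069, -0.0507]), 'qvel': array([ 0.0009, -0.0023, -0.0004, -0.0024,  0.0003, -0.0015, -0.0019]), 'joint_efforts': array([  0.0018, -47.5561,   1.3667, -25.4512,   0.0117,   0.0065,
         0.    ]), 'tcp_pos': array([ 0.2948, -0.5791,  0.4039]), 'orientation': array([-3.0535, -0.7326,  0.0006]), 'wrist_force': array([ 0.248 ,  0.3489, -0.1174]), 'wrist_torque': array([-0.056 , -0.0094, -0.0374]), 'gripper_width': 0.08516078779128859} 0.1734
[[ 0.8912  0.4537 -0.0007]
 [ 0.4537 -0.8912  0.0013]
 [-0.0001 -0.0015 -1.    ]]
```

View pics/side0.png

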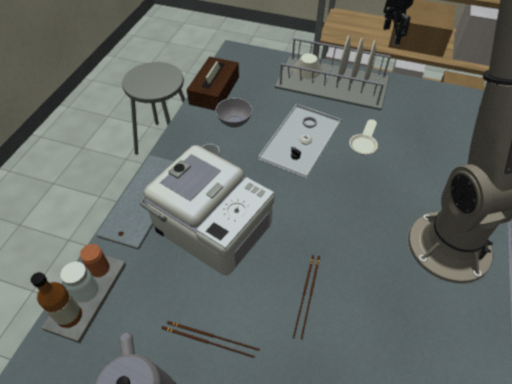

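View pics/top0.png

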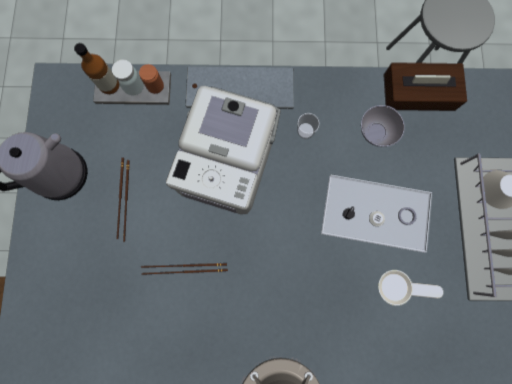

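View pics/wrist0.png

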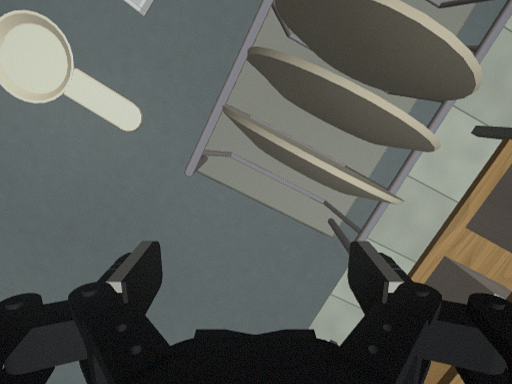

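Run:
```python
from h import *
np.set_printoptions(precision=4,suppress=True)
f=load('top0');s=load('side0')
print('ring',onz(f,407,216,.016)[:2],onz(s,310,122,.016)[:2])
print('knob',onz(f,349,213,.02)[:2],onz(s,295,154,.02)[:2])
print('cap',onz(f,377,219,.01)[:2],onz(s,305,139,.01)[:2])
print('rec',onz(f,211,179,.165)[:2],onz(s,237,210,.165)[:2])
print('tray corners',[onz(f,*p,.02)[:2] for p in [(329,177),(432,189),(426,249),(323,235)]])
print('deck corners',[onz(f,*p,.165)[:2] for p in [(178,149),(257,171),(242,210),(168,186)]])
a=cv2.resize(f['image'][140:260,150:250,::-1],None,fx=6,fy=5,interpolation=cv2.INTER_CUBIC)
cv2.imwrite('pics/a.png',a)
a=cv2.resize(f['image'][160:260,310:440,::-1],None,fx=6,fy=6,interpolation=cv2.INTER_CUBIC)
cv2.imwrite('pics/b.png',a)
```

```text
ring [ 0.4859 -0.351 ] [ 0.4827 -0.3506]
knob [ 0.4921 -0.1883] [ 0.4912 -0.1853]
cap [ 0.4774 -0.2686] [ 0.4794 -0.2713]
rec [0.5518 0.1808] [0.5502 0.178 ]
tray corners [array([ 0.5942, -0.1357]), array([ 0.5626, -0.4254]), array([ 0.3952, -0.3951]), array([ 0.4306, -0.1144])]
deck corners [array([0.6268, 0.2645]), array([0.573 , 0.0693]), array([0.4766, 0.1043]), array([0.5333, 0.284 ])]
```

View pics/a.png

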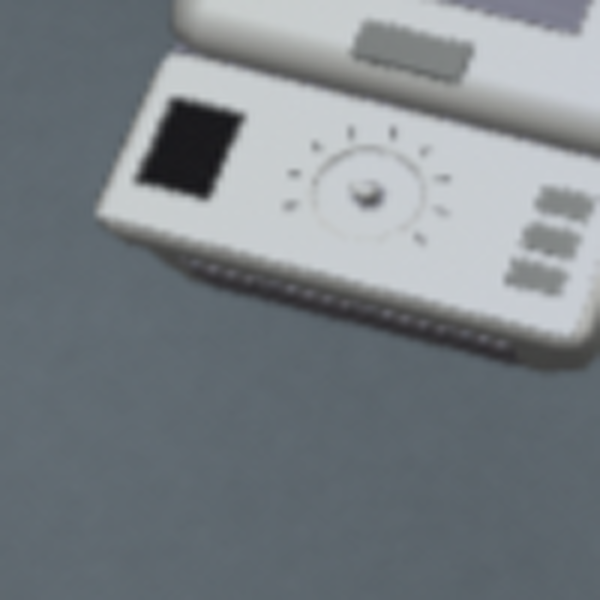

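View pics/b.png

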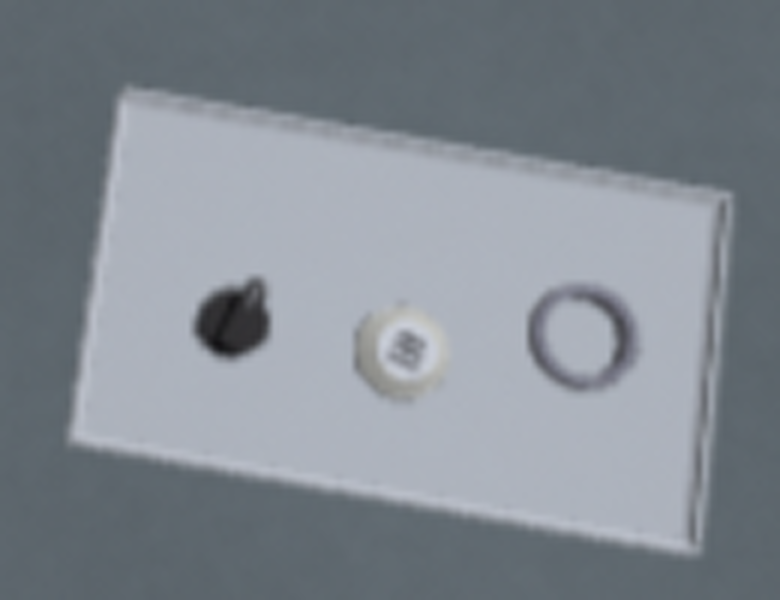

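```bash
cat >> h.py <<'E'
np.set_printoptions(precision=4,suppress=True)
def go(xyz,yaw=None):
    """shift in tool axes (cm) and spin for TCP target; yaw = world angle of tool x"""
    o=readout.get_obs(); M=Ro.from_rotvec(o['orientation']).as_matrix()
    d=M.T@(np.array(xyz)-o['tcp_pos'])*100
    y0=np.arctan2(M[1,0],M[0,0]); s=0 if yaw is None else -(yaw-y0)
    print('tcp',o['tcp_pos'],'yaw %.4f'%y0,'tilt',M[:2,2],'F',o['wrist_force'],'w %.4f t %.2f'%(o['gripper_width'],o['clock']))
    print('shift',d,'spin %.3f'%((s+np.pi)%(2*np.pi)-np.pi))
E
python3 -c "
from h import *
go([.484,-.351,.30])"
```

```text
tcp [ 0.2948 -0.5791  0.4039] yaw 0.4709 tilt [-0.0007  0.0013] F [ 0.248   0.3489 -0.1174] w 0.0852 t 0.15
shift [ 27.2075 -11.7243  10.4081] spin 0.000
```

Call:
servo_tool(series="4 -2 0 0; 9 -4 0 0; 14 -6 0 0; 18.5 -8 2 0; 23 -10 5 0; 26 -11.3 8 0; 27.2 -11.7 10.4 0; 27.2 -11.7 10.4 0; 27.2 -11.7 10.4 0; 27.2 -11.7 10.4 0", fingers=0.75, squeeze=40)

```text
clock: 1.15
tcp_pos: [0.4835, -0.3536, 0.302]
orientation: [3.053, 0.728, 0.001]
wrist_force: [-0.7, -1.5, 0.6]
gripper_width: 0.0642
```

```bash
python3 -c "
from h import *
f=snap('wrist','w1')
go([.484,-.351,.30]); print(env.tcp_to_tips)"
```

```text
tcp [ 0.4835 -0.3537  0.3023] yaw 0.4677 tilt [ 0.0018 -0.0026] F [ 0.2574 -0.5036 -0.4854] w 0.0637 t 1.20
shift [ 0.1676 -0.2232  0.2267] spin 0.000
0.1734
```

View pics/w1.png

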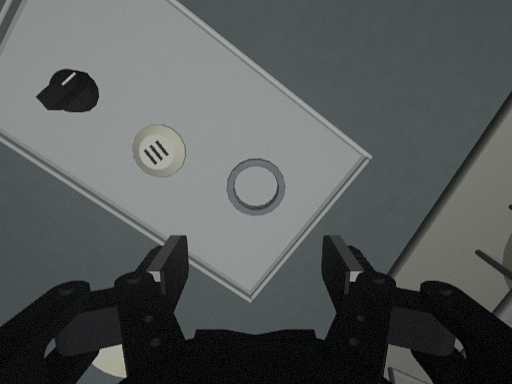

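Run:
```python
from h import *
f=load('w1'); im=f['image']; g=cv2.cvtColor(im,cv2.COLOR_RGB2GRAY)
hsv=cv2.cvtColor(im,cv2.COLOR_RGB2HSV)
print(im[187,232],im[187,255],im[187,300],im[210,250])
roi=np.zeros_like(g); cv2.circle(roi,(255,187),42,255,-1)
m=((g<140)&(roi>0)).astype(np.uint8)*255
cs,h=cv2.findContours(m,cv2.RETR_CCOMP,cv2.CHAIN_APPROX_NONE)
for c in cs:
    if len(c)>60:
        e=cv2.fitEllipse(c); print(len(c),e, onz(f,*e[0],.0165))
        P=np.array([onz(f,*p[0],.0165)[:2] for p in c]); cc,r=cv2.minEnclosingCircle(P.astype(np.float32)); print(cc,r)
tp=np.array([.4835,-.3537,.3023]); o=readout.get_obs(); M=Ro.from_rotvec(o['orientation']).as_matrix()
for d in (.14,.155,.173,.2858): print(d,proj(f,o['tcp_pos']+M[:,2]*d))
C=-f['R'].T@f['t']; print('cam in tool',M.T@(C-o['tcp_pos']))
t=load('top0'); s=load('side0')
```

```text
[108 109 116] [146 149 148] [142 147 147] [104 103 110]
169 ((255.44325256347656, 186.61878967285156), (58.15311050415039, 58.36870574951172), 73.07391357421875) [ 0.4881 -0.3543  0.0165]
(0.4875912070274353, -0.3545643389225006) 0.025697654113173485
116 ((255.3966522216797, 185.53012084960938), (38.955467224121094, 42.7050666809082), 89.12206268310547) [ 0.4889 -0.3539  0.0165]
(0.4889953136444092, -0.35383129119873047) 0.018425332382321358
0.14 [251.866  282.2284]
0.155 [252.1769 264.1239]
0.173 [252.4726 246.902 ]
0.2858 [253.4345 190.8768]
cam in tool [0.0645 0.0012 0.031 ]
```

```bash
python3 -c "
from h import *
go([.488,-.3543,.195])"
```

```text
tcp [ 0.4835 -0.3537  0.3023] yaw 0.4677 tilt [ 0.0018 -0.0026] F [ 0.2574 -0.5036 -0.4854] w 0.0637 t 1.20
shift [ 0.3716  0.2192 10.7282] spin 0.000
```

Call:
servo_tool(series="0.37 0.22 3 0; 0.37 0.22 6 0; 0.37 0.22 8.5 0; 0.37 0.22 10 0; 0.37 0.22 10.5 0; 0.37 0.22 10.5 0; 0.37 0.22 10.5 0; 0.37 0.22 10.5 0", fingers=0.68)

```text
clock: 2.0
tcp_pos: [0.4891, -0.3524, 0.1972]
orientation: [3.053, 0.732, 0.003]
wrist_force: [0.4, 0.4, -0.3]
gripper_width: 0.0581
```

```bash
python3 -c "
from h import *
f=snap('wrist','w2')
go([.488,-.3543,.195])"
```

```text
tcp [ 0.489  -0.3523  0.197 ] yaw 0.4708 tilt [ 0.002  -0.0014] F [-0.8449 -0.6698 -0.5746] w 0.0583 t 2.05
shift [-0.1794  0.1351  0.1992] spin 0.000
```

View pics/w2.png

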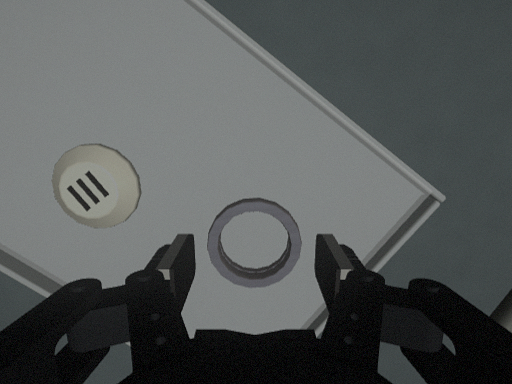

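Run:
```python
from h import *
f=load('w2'); im=f['image']; g=cv2.cvtColor(im,cv2.COLOR_RGB2GRAY)
print(g[240,214],g[240,250],g[240,203],g[203,255],g[192,255],g[282,255])
roi=np.zeros_like(g); cv2.circle(roi,(254,242),54,255,-1); roi[:,:204]=0; roi[:,306:]=0
m=((g<125)&(roi>0)).astype(np.uint8)*255
cs,h=cv2.findContours(m,cv2.RETR_CCOMP,cv2.CHAIN_APPROX_NONE)
o=readout.get_obs(); M=Ro.from_rotvec(o['orientation']).as_matrix()
for c in cs:
    if len(c)>60:
        e=cv2.fitEllipse(c);p=onz(f,*e[0],.0165); print(len(c),e,p, M.T@(p-o['tcp_pos']))
```

```text
93 132 130 97 132 88
265 ((253.84454345703125, 242.33177185058594), (90.64915466308594, 93.83275604248047), 90.89375305175781) [ 0.4889 -0.354   0.0165] [-0.0011  0.0011  0.1805]
173 ((253.89306640625, 239.18959045410156), (55.98908233642578, 66.95472717285156), 90.391845703125) [ 0.4905 -0.3532  0.0165] [0.0007 0.0011 0.1805]
```

Call:
servo_tool(series="-0.05 0.1 0.8 0; -0.05 0.1 1.6 0; -0.05 0.1 1.8 0; -0.05 0.1 1.8 0; -0.05 0.1 1.9 0; -0.05 0.1 2 0;-0.05 0.1 2 0", fingers=0.65)

```text
clock: 2.75
tcp_pos: [0.4885, -0.3531, 0.1757]
orientation: [3.055, 0.733, 0.0]
wrist_force: [-0.4, 0.1, -0.5]
gripper_width: 0.0557
```

```bash
python3 -c "
from h import *
f=snap('wrist','w3')
go([.488,-.3543,.195])"
```

```text
tcp [ 0.4886 -0.3531  0.1758] yaw 0.4709 tilt [ 0.0003 -0.0002] F [-0.2708  0.1828  0.2295] w 0.0552 t 2.80
shift [-0.1059  0.0855 -1.9164] spin 0.000
```

View pics/w3.png

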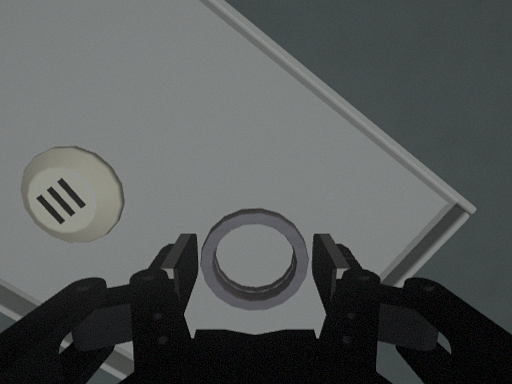

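Call:
servo_tool(series="0 0 0.1 0; 0 0 0.2 0; 0 0 0.3 0; 0 0 0.3 0")

```text
clock: 3.2
tcp_pos: [0.4886, -0.3531, 0.1734]
orientation: [3.055, 0.733, -0.0]
wrist_force: [-1.0, 1.0, 4.3]
gripper_width: 0.0556
```

Call:
servo_tool(series="0 0 0.1 0; 0 0 0.2 0; 0 0 0.2 0")

```text
clock: 3.5
tcp_pos: [0.4887, -0.3531, 0.1733]
orientation: [-3.055, -0.732, 0.001]
wrist_force: [-4.7, 3.8, 17.9]
gripper_width: 0.0556
```

Call:
servo_tool(series="0 0 -0.4 0; 0 0 -0.85 0; 0 0 -0.85 0")

```text
clock: 3.8
tcp_pos: [0.4887, -0.3532, 0.1797]
orientation: [3.054, 0.733, 0.001]
wrist_force: [-0.0, -1.5, 0.1]
gripper_width: 0.0552
```

Call:
servo_tool(series="0 0 0 0; 0 0 0 0; 0 0 0 0; 0 0 0 0; 0 0 0 0", fingers=0.4, squeeze=35)

```text
clock: 4.3
tcp_pos: [0.4887, -0.3531, 0.1797]
orientation: [3.055, 0.733, 0.0]
wrist_force: [-1.5, 0.6, 6.4]
gripper_width: 0.0474
```

```bash
python3 -c "
from h import *
f=snap('wrist','w4')
go([.488,-.3543,.195])"
```

```text
tcp [ 0.4887 -0.3531  0.1797] yaw 0.4710 tilt [ 0.0001 -0.0002] F [-1.403   0.2495  5.7487] w 0.0478 t 4.35
shift [-0.1134  0.0721 -1.5311] spin 0.000
```

View pics/w4.png

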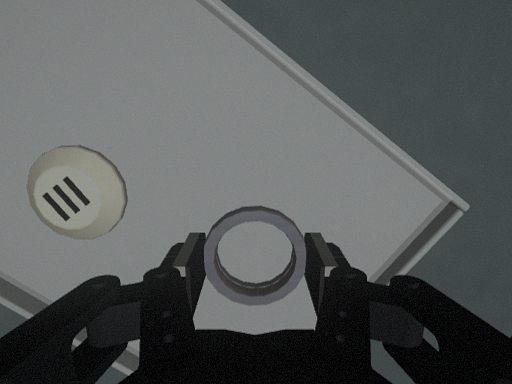

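Call:
servo_tool(series="0 0 -0.5 0; 0 0 -1.5 0; 0 0 -3 0; 0 0 -6 0; 0 0 -9 0; 0 0 -12 0; 0 0 -12 0; 0 0 -12 0")

```text
clock: 5.15
tcp_pos: [0.4886, -0.3531, 0.3008]
orientation: [3.053, 0.732, 0.003]
wrist_force: [-0.2, 0.5, -1.3]
gripper_width: 0.0473
```

```bash
python3 -c "
from h import *
f=snap('wrist','w5')
go([.5518-.05,.1808,.40],-.28)"
```

```text
tcp [ 0.4882 -0.3528  0.2995] yaw 0.4709 tilt [-0.0001 -0.0001] F [ 0.1585 -0.4854 -0.8096] w 0.0477 t 5.20
shift [ 25.4207 -46.9386 -10.0573] spin 0.751
```

View pics/w5.png

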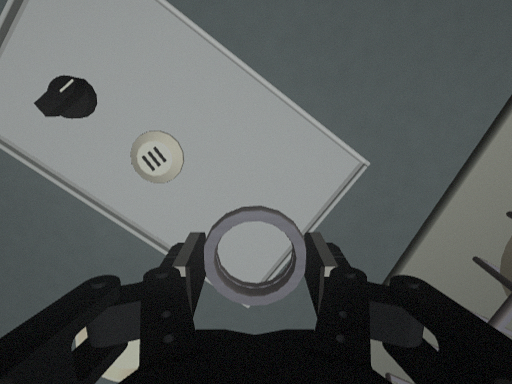

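```bash
python3 -c "
from h import *
f=load('w5'); g=cv2.cvtColor(f['image'],cv2.COLOR_RGB2GRAY)
go([.4935,.196,.40],-.28)
print('ring centre px?')
o=readout.get_obs(); M=Ro.from_rotvec(o['orientation']).as_matrix()
for x in (-.002,0,.002):
  P=[proj(f,o['tcp_pos']+M@np.array([x+.025*np.cos(a),.001+.025*np.sin(a),.1632])) for a in (0,np.pi/2,np.pi,-np.pi/2)]
  print(x,P)
"
```

```text
tcp [ 0.4882 -0.3528  0.2995] yaw 0.4709 tilt [-0.0001 -0.0001] F [ 0.1585 -0.4854 -0.8096] w 0.0477 t 5.20
shift [ 25.3706 -48.6697 -10.0573] spin 0.751
ring centre px?
-0.002 [array([252.1326, 208.1672]), array([305.3725, 258.815 ]), array([252.4339, 305.4   ]), array([199.173 , 259.0093])]
0 [array([252.1194, 203.9061]), array([305.5469, 254.9204]), array([252.4228, 301.825 ]), array([198.9742, 255.1128])]
0.002 [array([252.1061, 199.6136]), array([305.7226, 250.9983]), array([252.4117, 298.2258]), array([198.7739, 251.1889])]
```

Call:
servo_tool(series="1 -2 -4 0.05; 3 -6 -7 0.15; 5 -10 -10 0.25; 7 -14 -10 0.35; 9.2 -18 -10 0.45; 11.4 -22 -10 0.55; 13.6 -26 -10 0.65; 15.8 -30 -10 0.75; 18 -34 -10 0.75; 20 -38 -10 0.75; 22 -42 -10 0.75; 24 -46 -10 0.75; 25.4 -48.7 -10 0.75; 25.4 -48.7 -10 0.75; 25.4 -48.7 -10 0.75; 25.4 -48.7 -10 0.75")

```text
clock: 6.8
tcp_pos: [0.494, 0.1947, 0.3982]
orientation: [3.109, -0.44, -0.002]
wrist_force: [-0.7, -0.1, -0.2]
gripper_width: 0.0475
```

```bash
python3 -c "
from h import *
f=snap('wrist','w6')
go([.4935,.196,.40],-.28)
"
```

```text
tcp [0.4941 0.1945 0.3984] yaw -0.2818 tilt [-0.0013 -0.0015] F [ 0.2702 -0.1635 -1.1428] w 0.0474 t 6.85
shift [-0.102  -0.1289 -0.1555] spin -0.002
```

View pics/w6.png

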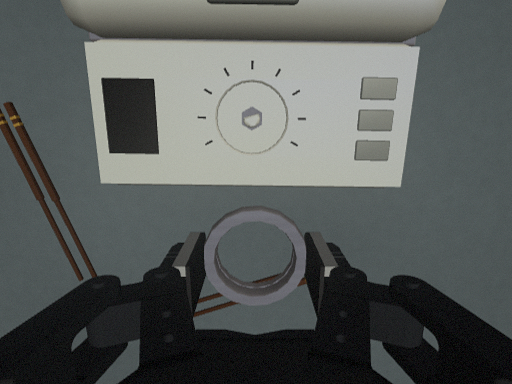

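Run:
```python
from h import *
f=load('w6'); im=f['image']
a=cv2.resize(im[70:170,195:310,::-1],None,fx=6,fy=6,interpolation=cv2.INTER_CUBIC)
a=cv2.convertScaleAbs(a,alpha=1.5,beta=-120)
cv2.imwrite('pics/c.png',a)
```

```text
(no output)
```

View pics/c.png

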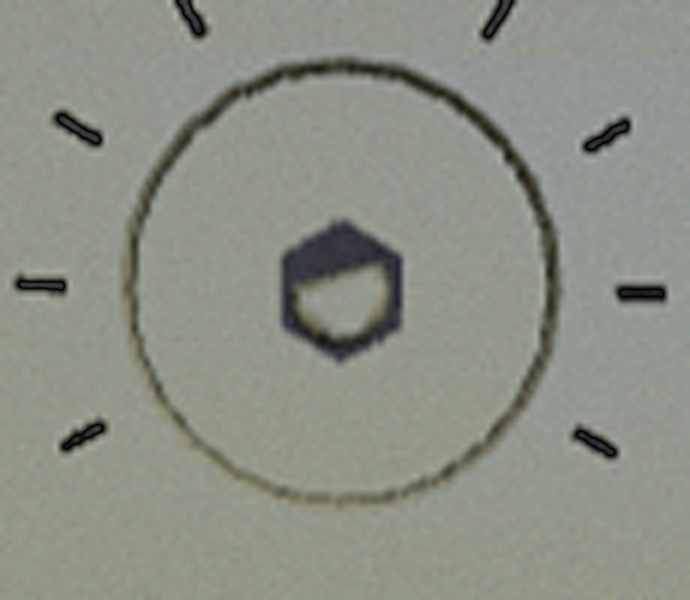

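Run:
```python
from h import *
f=load('w6'); im=f['image']; g=cv2.cvtColor(im,cv2.COLOR_RGB2GRAY).astype(float)
o=readout.get_obs(); M=Ro.from_rotvec(o['orientation']).as_matrix()
c0=np.array([252,117.]); pts=[]
for a in np.arange(0,2*np.pi,.05):
    rs=np.arange(31,41,.25); 
    mx=(c0[0]+rs*np.cos(a)).astype(np.float32)[None]; my=(c0[1]+rs*np.sin(a)).astype(np.float32)[None]
    v=cv2.remap(g.astype(np.float32),mx,my,cv2.INTER_LINEAR)[0]
    i=v.argmin(); 
    if np.median(v)-v[i]>6: pts.append(c0+rs[i]*np.array([np.cos(a),np.sin(a)]))
pts=np.array(pts,np.float32); e=cv2.fitEllipse(pts); print(len(pts),e)
P=np.array([onz(f,*p,.165) for p in pts]); T=(P-o['tcp_pos'])@M
A=np.c_[2*T[:,:2],np.ones(len(T))]; s=np.linalg.lstsq(A,(T[:,:2]**2).sum(1),rcond=None)[0]; r=np.sqrt(s[2]+s[0]**2+s[1]**2)
print('recess in tool',s[:2],'r',r,'world',M[:2,:2]@s[:2]+o['tcp_pos'][:2])
# stem hint
q=[onz(f,195+u/6,70+v/6,.179) for u,v in [(300,285),(385,260),(343,335),(340,300)]]
for x in q: print((M.T@(x-o['tcp_pos'])),x)
d=q[1]-q[0]; print('flat len',np.linalg.norm(d),'normal yaw',np.arctan2(d[1],d[0])+np.pi/2)
print('stem axis proj', proj(f,np.r_[M[:2,:2]@s[:2]+o['tcp_pos'][:2],.179]))
# ring
g2=g; c0=np.array([255,256.]);pts=[]
for fn in ('w5','w6'):
  ff=load(fn);m=cv2.cvtColor(ff['image'],cv2.COLOR_RGB2GRAY); roi=m[200:310,203:307]; 
  print(fn, [int(x) for x in m[245:265:4,210]], m[256,255],[int(x) for x in m[196:216,255]])
```

```text
126 ((251.5328826904297, 116.88484954833984), (70.11101531982422, 72.50588989257812), 178.86196899414062)
recess in tool [ 0.0616 -0.0006] r 0.02215854561777092 world [0.5534 0.1779]
[ 0.0621 -0.0043  0.2194] [0.5547 0.181  0.179 ]
[0.0644 0.004  0.2194] [0.5546 0.1724 0.179 ]
[ 0.0573 -0.0001  0.2194] [0.5489 0.1783 0.179 ]
[ 0.0606 -0.0004  0.2194] [0.5522 0.1777 0.179 ]
flat len 0.008643614805671902 normal yaw -0.004527950227817712
stem axis proj [250.6571 118.0875]
w5 [108, 106, 108, 108, 104] 150 [153, 155, 152, 152, 153, 151, 156, 151, 155, 133, 86, 60, 66, 74, 86, 107, 111, 111, 113, 113]
w6 [103, 105, 109, 109, 107] 87 [92, 93, 90, 91, 89, 93, 89, 94, 93, 85, 76, 73, 80, 81, 96, 109, 113, 111, 114, 115]
```

Run:
```python
from h import *
f=load('w5'); im=f['image']
a=cv2.resize(im[195:315,190:320,::-1],None,fx=6,fy=5,interpolation=cv2.INTER_CUBIC)
cv2.imwrite('pics/d.png',a)
m=cv2.cvtColor(im,cv2.COLOR_RGB2GRAY)
print(m[290:315,255].tolist()); print(m[256,196:232].tolist()); print(m[256,280:312].tolist())
```

```text
[55, 58, 57, 57, 59, 65, 91, 104, 104, 101, 107, 105, 102, 102, 105, 92, 82, 86, 83, 85, 83, 86, 84, 86, 90]
[28, 32, 36, 39, 34, 33, 33, 26, 109, 109, 107, 110, 109, 107, 111, 106, 109, 111, 81, 64, 94, 71, 85, 152, 151, 153, 150, 151, 152, 150, 147, 153, 149, 152, 152, 150]
[144, 129, 126, 128, 128, 107, 77, 105, 142, 152, 157, 79, 56, 58, 46, 44, 99, 108, 105, 109, 101, 106, 106, 105, 107, 108, 43, 23, 28, 27, 28, 27]
```

View pics/d.png

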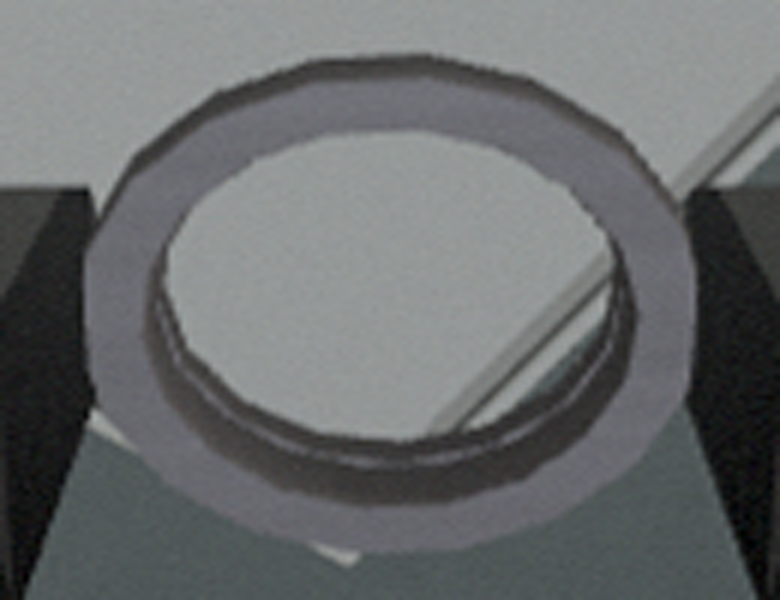

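Run:
```python
from h import *
f=load('w5'); C=np.array([.4882,-.3528,.2995]); 
M=Ro.from_euler('z',.4709).as_matrix()@np.diag([1,-1,-1.])
for u,v in [(255,210.7),(255,305.2),(255,221),(255,296),(204,256),(306,256)]:
    p=onz(f,u,v,C[2]-.1632); print((u,v),M.T@(p-C))
```

```text
(255, 210.7) [0.0218 0.0023 0.1632]
(255, 305.2) [-0.0269  0.0023  0.1632]
(255, 221) [0.0169 0.0023 0.1632]
(255, 296) [-0.0218  0.0023  0.1632]
(204, 256) [-0.0005 -0.0216  0.1632]
(306, 256) [-0.0006  0.0263  0.1632]
```

Call:
servo_tool(series="2.5 -0.1 0 0; 5 -0.2 0 0; 6.4 -0.26 1 0; 6.4 -0.26 3 0; 6.4 -0.26 4.5 0; 6.4 -0.26 5.2 0; 6.4 -0.26 5.2 0; 6.4 -0.26 5.2 0; 6.4 -0.26 5.2 0")

```text
clock: 7.75
tcp_pos: [0.5563, 0.1814, 0.3481]
orientation: [-3.11, 0.436, -0.003]
wrist_force: [-0.7, -0.5, -0.5]
gripper_width: 0.0476
```

```bash
python3 -c "
from h import *
f=snap('wrist','w7')
a=cv2.resize(f['image'][170:320,180:330,::-1],None,fx=4,fy=4,interpolation=cv2.INTER_CUBIC)
cv2.imwrite('pics/e.png',a)
go([.4935,.196,.40],-.28)
"
```

```text
tcp [0.5563 0.1813 0.3482] yaw -0.2789 tilt [0.0018 0.0004] F [ 0.2044  0.075  -1.0858] w 0.0470 t 7.80
shift [-6.435   0.3159 -5.1941] spin 0.001
```

View pics/e.png

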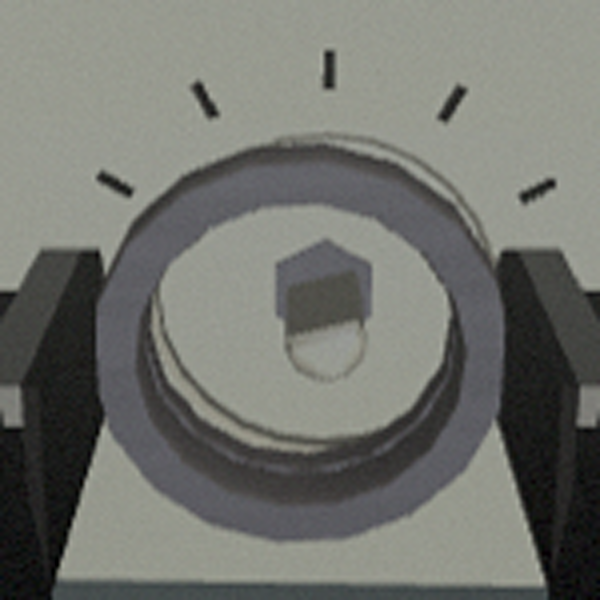

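Run:
```python
from h import *
f=load('w7'); o=readout.get_obs(); M=Ro.from_rotvec(o['orientation']).as_matrix(); C=o['tcp_pos']
def T(u,v,z):
    p=onz(f,180+u/4,170+v/4,z); return M.T@(p-C)
z=.179
for n,u,v in [('bot',328,381),('left',285,345),('right',367,340),('fl',288,334),('fr',366,318)]: print(n,T(u,v,z))
a=onz(f,180+288/4,170+334/4,z);b=onz(f,180+366/4,170+318/4,z); d=b-a; print('yaw',np.arctan2(d[1],d[0])+np.pi/2)
z=C[2]-.1632
for n,u,v in [('ring L',97,340),('R',503,340),('T',300,160),('B',300,540),('iT',300,204),('iB',300,502)]: print(n,T(u,v,z))
print('recess now', M.T@(np.array([.5534,.1779,.165])-C))
```

```text
bot [-0.0071  0.005   0.1691]
left [-0.0023 -0.0003  0.1692]
right [-0.0016  0.0097  0.1692]
fl [-0.0008  0.0001  0.1692]
fr [0.0013 0.0095 0.1692]
yaw -0.0595403424802492
ring L [ 0.0013 -0.022   0.1632]
R [0.0012 0.0251 0.1632]
T [0.0232 0.0016 0.1632]
B [-0.0253  0.0015  0.1632]
iT [0.018  0.0016 0.1632]
iB [-0.02    0.0015  0.1632]
recess now [-0.0022  0.0043  0.1832]
```

Call:
servo_tool(series="-0.1 0.31 0 0; -0.1 0.31 0.2 0; -0.1 0.31 0.4 0; -0.1 0.31 0.4 0;-0.1 0.31 0.4 0;-0.1 0.31 0.4 0")

```text
clock: 8.4
tcp_pos: [0.5544, 0.1784, 0.3432]
orientation: [3.111, -0.437, -0.0]
wrist_force: [-0.7, 0.4, -0.4]
gripper_width: 0.0475
```

```bash
python3 -c "
from h import *
f=snap('wrist','w8')
a=cv2.resize(f['image'][170:320,180:330,::-1],None,fx=4,fy=4,interpolation=cv2.INTER_CUBIC)
cv2.imwrite('pics/e2.png',a)
go([.4935,.196,.40],-.28)
"
```

```text
tcp [0.5544 0.1784 0.3432] yaw -0.2792 tilt [ 0.0001 -0.    ] F [-0.0144 -0.629  -0.2617] w 0.0477 t 8.45
shift [-6.3364 -0.0138 -5.6812] spin 0.001
```

View pics/e2.png

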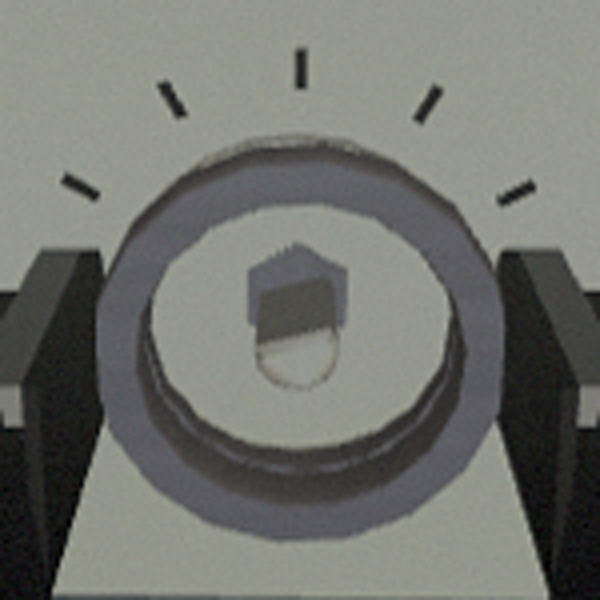

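Run:
```python
from h import *
f=load('w8'); o=readout.get_obs(); M=Ro.from_rotvec(o['orientation']).as_matrix(); C=o['tcp_pos']
def T(u,v,z):
    p=onz(f,180+u/4,170+v/4,z); return M.T@(p-C)
z=.179
for n,u,v in [('bot',298,390),('left',255,352),('right',340,348),('fl',257,345),('fr',338,327)]: print(n,T(u,v,z))
a=onz(f,180+257/4,170+345/4,z);b=onz(f,180+338/4,170+327/4,z); d=b-a; print('yaw',np.arctan2(d[1],d[0])+np.pi/2)
z=C[2]-.1632
for n,u,v in [('ring L',97,340),('R',503,340),('T',300,160),('B',300,540),('iT',300,204),('iB',300,502)]: print(n,T(u,v,z))
print('recess now', M.T@(np.array([.5534,.1779,.165])-C))
```

```text
bot [-0.0057  0.0013  0.1642]
left [-0.0007 -0.0037  0.1642]
right [-0.0002  0.0063  0.1642]
fl [ 0.0002 -0.0035  0.1642]
fr [0.0024 0.006  0.1642]
yaw -0.04218469105577172
ring L [ 0.0013 -0.022   0.1632]
R [0.0013 0.0251 0.1632]
T [0.0232 0.0016 0.1632]
B [-0.0253  0.0016  0.1632]
iT [0.018  0.0016 0.1632]
iB [-0.02    0.0016  0.1632]
recess now [-0.0008  0.0008  0.1782]
```

Call:
servo_tool(series="0.03 -0.02 0.1 0; 0.03 -0.02 0.2 0; 0.03 -0.02 0.3 0; 0.03 -0.02 0.4 0; 0.03 -0.02 0.45 0; 0.03 -0.02 0.45 0")

```text
clock: 9.05
tcp_pos: [0.5547, 0.1785, 0.3385]
orientation: [3.111, -0.437, -0.0]
wrist_force: [-0.4, -0.5, -0.6]
gripper_width: 0.0474
```

Call:
servo_tool(series="0 0 0.1 0; 0 0 0.2 0; 0 0 0.25 0; 0 0 0.25 0;0 0 0.25 0")

```text
clock: 9.55
tcp_pos: [0.5547, 0.1785, 0.3363]
orientation: [3.111, -0.437, 0.0]
wrist_force: [-0.3, 0.3, 1.5]
gripper_width: 0.0475
```

Call:
servo_tool(series="0 0 0.05 0; 0 0 0.1 0; 0 0 0.1 0")

```text
clock: 9.85
tcp_pos: [0.5547, 0.1785, 0.3362]
orientation: [3.111, -0.437, 0.0]
wrist_force: [-2.3, -1.0, 6.3]
gripper_width: 0.0476
```

```bash
python3 -c "
from h import *
f=snap('wrist','w9'); s=snap('side','s9')
a=cv2.resize(f['image'][170:320,180:330,::-1],None,fx=4,fy=4,interpolation=cv2.INTER_CUBIC)
cv2.imwrite('pics/e3.png',a)
go([.4935,.196,.40],-.28)
"
```

```text
tcp [0.5547 0.1785 0.3362] yaw -0.2792 tilt [ 0.0003 -0.0003] F [-3.1131 -1.0503  6.1368] w 0.0476 t 9.95
shift [-6.3583  0.0044 -6.3801] spin 0.001
```

View pics/e3.png

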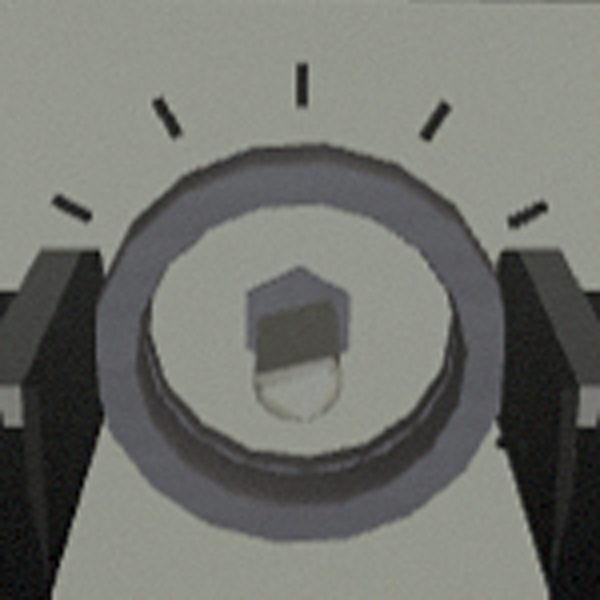

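Call:
servo_tool(series="0 0 0 0; 0 0 0 0; 0 0 0 0; 0 0 -0.1 0; 0 0 -0.1 0", fingers=0.75)

```text
clock: 10.45
tcp_pos: [0.5548, 0.1785, 0.3362]
orientation: [3.111, -0.437, 0.0]
wrist_force: [0.4, -1.1, -0.0]
gripper_width: 0.0641
```

Call:
servo_tool(series="0 0 -1 0; 0 0 -3 0; -1 0 -6 0; -3 0 -8 0; -5 0 -8 0; -5 0 -8 0;-5 0 -8 0")

```text
clock: 11.15
tcp_pos: [0.5067, 0.1922, 0.4167]
orientation: [3.111, -0.436, 0.002]
wrist_force: [0.3, 0.3, -0.8]
gripper_width: 0.0641
```

```bash
python3 -c "
from h import *
f=snap('wrist','w10')
go([.49,-.187,.32],-.59)
"
```

```text
tcp [0.5072 0.1918 0.4163] yaw -0.2797 tilt [ 0.0008 -0.0004] F [ 0.5086 -0.4352 -0.3021] w 0.0643 t 11.20
shift [ 8.797  36.8794  9.6468] spin 0.310
```

View pics/w10.png

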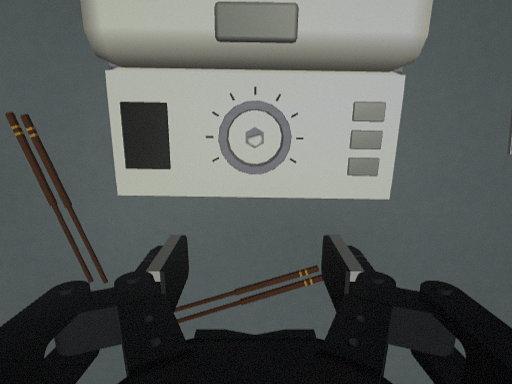

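```bash
python3 -c "
from h import *
go([.465,-.17,.30],-.59)
"
```

```text
tcp [0.5072 0.1918 0.4163] yaw -0.2797 tilt [ 0.0008 -0.0004] F [ 0.5086 -0.4352 -0.3021] w 0.0643 t 11.20
shift [ 5.923  35.9354 11.6441] spin 0.310
```

Call:
servo_tool(series="0.5 4 0 0.05; 1.3 8 0 0.1; 2 12.5 0 0.15; 3 17 0 0.2; 3.6 21 1 0.25; 4.2 25 3.5 0.31; 4.8 29 6 0.31; 5.4 33 8.5 0.31; 5.9 35.9 10.6 0.31; 5.9 35.9 11.6 0.31; 5.9 35.9 11.6 0.31; 5.9 35.9 11.6 0.31; 5.9 35.9 11.6 0.31; 5.9 35.9 11.6 0.31", fingers=0.45)

```text
clock: 12.6
tcp_pos: [0.4651, -0.1682, 0.3011]
orientation: [-3.007, 0.909, -0.003]
wrist_force: [-0.4, 0.1, 0.3]
gripper_width: 0.0385
```

```bash
python3 -c "
from h import *
f=snap('wrist','w11')
go([.49,-.187,.32],-.59)
"
```

```text
tcp [ 0.465  -0.1683  0.301 ] yaw -0.5874 tilt [ 0.0017 -0.0004] F [ 0.7535  0.9933 -0.3749] w 0.0388 t 12.65
shift [ 3.1179  0.1656 -1.8915] spin 0.003
```

View pics/w11.png

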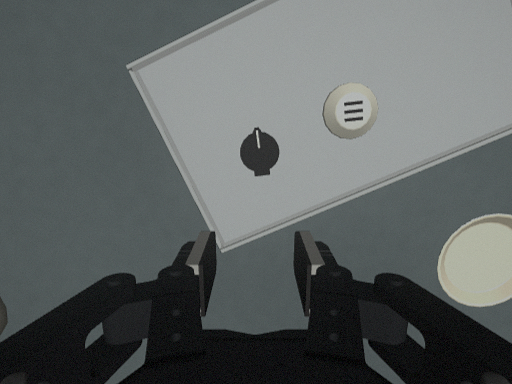

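```bash
python3 -c "
from h import *
f=load('w11')
a=cv2.resize(f['image'][115:190,220:300,::-1],None,fx=8,fy=8,interpolation=cv2.INTER_CUBIC)
a=cv2.convertScaleAbs(a,alpha=2.5,beta=0)
cv2.imwrite('pics/k.png',a)
"
```

```text
(no output)
```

View pics/k.png

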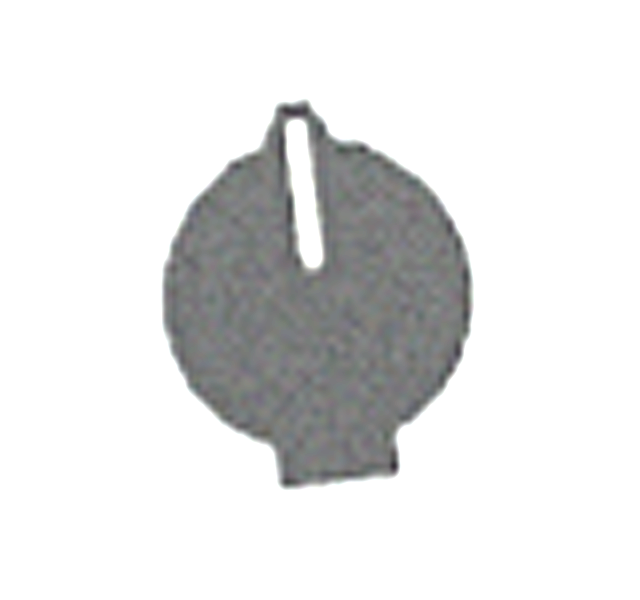

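Run:
```python
from h import *
f=load('w11'); o=readout.get_obs(); M=Ro.from_rotvec(o['orientation']).as_matrix(); C=o['tcp_pos']
P=lambda u,v,z: onz(f,220+u/8,115+v/8,z)
tail=(P(283,487,.034)+P(395,470,.034))/2; nose=P(293,105,.034); a=P(314,268,.034); b=P(297,120,.034)
y=lambda d: np.arctan2(d[1],d[0])
print('tail-nose',np.linalg.norm(nose-tail),y(nose-tail),'line yaw',y(b-a))
d=P(283,487,.034)-P(395,470,.034); print('tail width',np.linalg.norm(d),y(d)-np.pi/2)
u=(nose-tail)/np.linalg.norm(nose-tail); ax=tail+u*.016; print('axis',ax, 'tool',M.T@(ax-C))
print('skirt centre', P(317,300,.018), 'tool',M.T@(P(317,300,.018)-C))
go([ax[0],ax[1],.25],y(nose-tail))
```

```text
tail-nose 0.035604930705515646 -0.461253079047977 line yaw -0.46922991758627686
tail width 0.01093828911304275 -0.4344300670921315
axis [ 0.4918 -0.1919  0.034 ] tool [0.0349 0.0049 0.2671]
skirt centre [ 0.4912 -0.1916  0.018 ] tool [0.0342 0.005  0.2831]
tcp [ 0.465  -0.1683  0.301 ] yaw -0.5874 tilt [ 0.0017 -0.0004] F [ 0.7535  0.9933 -0.3749] w 0.0388 t 12.65
shift [3.5242 0.4813 5.109 ] spin -0.126
```

Call:
servo_tool(series="1.8 0.2 1 -0.06; 3.5 0.35 3 -0.125; 3.5 0.35 5.5 -0.125; 3.5 0.35 7.5 -0.125; 3.5 0.35 8.4 -0.125; 3.5 0.35 8.4 -0.125; 3.5 0.35 8.4 -0.125; 3.5 0.35 8.4 -0.125")

```text
clock: 13.45
tcp_pos: [0.4922, -0.1916, 0.2175]
orientation: [3.057, -0.722, 0.004]
wrist_force: [-0.8, -0.3, 0.5]
gripper_width: 0.0386
```

```bash
python3 -c "
from h import *
f=snap('wrist','w12')
a=cv2.resize(f['image'][190:310,190:320,::-1],None,fx=5,fy=5,interpolation=cv2.INTER_CUBIC)
a=cv2.convertScaleAbs(a,alpha=2.5,beta=0)
cv2.imwrite('pics/k2.png',a)
go([.49,-.187,.194],-.463)
"
```

```text
tcp [ 0.4922 -0.1916  0.2174] yaw -0.4640 tilt [ 0.0024 -0.0009] F [-0.8739 -0.4123 -0.7352] w 0.0383 t 13.50
shift [-0.4052 -0.3123  2.3425] spin -0.001
```

View pics/k2.png

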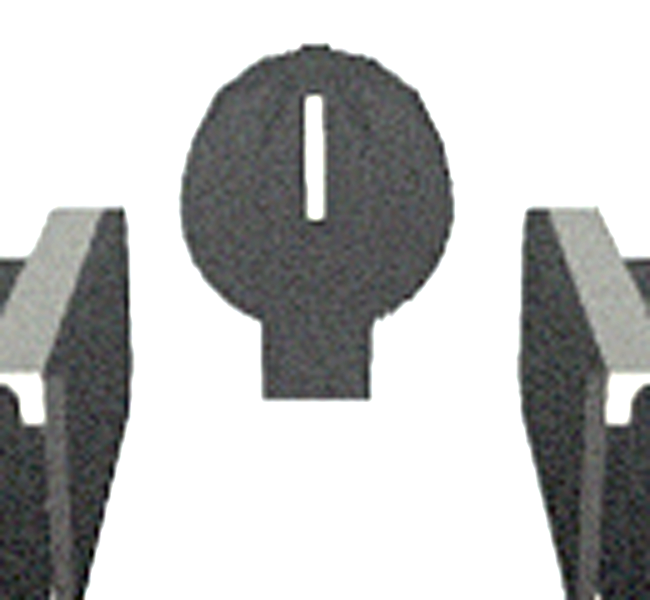

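Run:
```python
from h import *
f=load('w12'); o=readout.get_obs(); M=Ro.from_rotvec(o['orientation']).as_matrix(); C=o['tcp_pos']
for u,v,z in [(316,398,.034),(316,95,.034)]: print(M.T@(onz(f,190+u/5,190+v/5,z)-C))
```

```text
[-0.0169  0.0005  0.1834]
[0.0176 0.0005 0.1835]
```

Call:
servo_tool(series="-0.05 -0.08 0.8 0; -0.05 -0.08 1.6 0; -0.05 -0.08 2.1 0; -0.05 -0.08 2.3 0; -0.05 -0.08 2.3 0; -0.05 -0.08 2.3 0; -0.05 -0.08 2.3 0")

```text
clock: 14.2
tcp_pos: [0.4916, -0.1906, 0.1934]
orientation: [3.057, -0.723, 0.001]
wrist_force: [0.3, -0.2, -0.4]
gripper_width: 0.0385
```

Call:
servo_tool(series="0 0 0 0; 0 0 0 0; 0 0 0 0; 0 0 0 0; 0 0 0 0; 0 0 0 0; 0 0 0 0", fingers=0.05, squeeze=50)

```text
clock: 14.9
tcp_pos: [0.4917, -0.1906, 0.1936]
orientation: [3.057, -0.723, 0.001]
wrist_force: [0.2, 0.2, 5.8]
gripper_width: 0.0106
```

Call:
servo_tool(series="0 0 -0.5 0; 0 0 -2 0; 0 0 -5 0; 0 0 -8 0; 0 0 -11 0; 0 0 -11 0; 0 0 -11 0; 0 0 -11 0")

```text
clock: 15.7
tcp_pos: [0.4908, -0.1903, 0.3019]
orientation: [-3.057, 0.722, 0.004]
wrist_force: [0.2, 0.3, -0.6]
gripper_width: 0.0105
```

```bash
python3 -c "
from h import *
f=snap('wrist','w13')
a=cv2.resize(f['image'][190:310,190:320,::-1],None,fx=5,fy=5,interpolation=cv2.INTER_CUBIC)
a=cv2.convertScaleAbs(a,alpha=2,beta=0)
cv2.imwrite('pics/k3.png',a)
print(proj(f,[0,0,0]));o=readout.get_obs(); print(o['joint_positions'])
go([.49,.2,.42],-.28)
"
```

```text
[290.9699 568.7356]
[ 0.3421  0.2871 -0.0632  1.941   0.0225  0.9171 -1.7672]
tcp [ 0.4908 -0.1903  0.3017] yaw -0.4641 tilt [-0.0029  0.0009] F [-0.0141  0.117  -0.4926] w 0.0103 t 15.75
shift [-17.5739 -34.8591 -11.792 ] spin -0.184
```

View pics/k3.png

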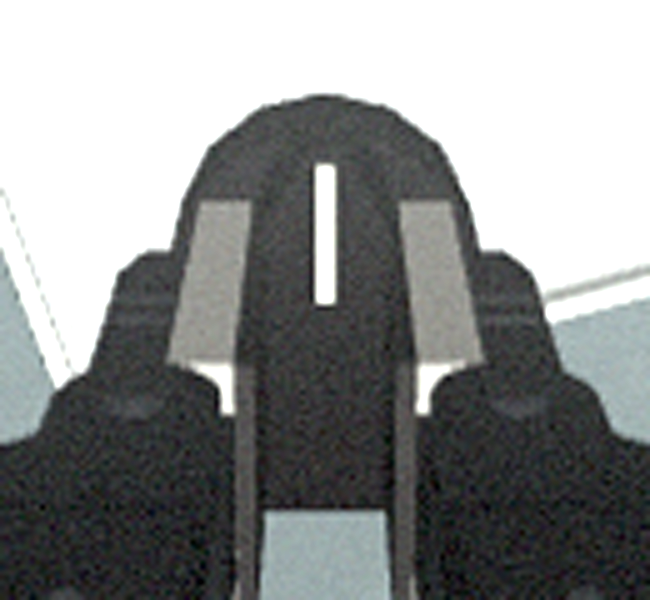

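Run:
```python
from h import *
f=load('w13'); o=readout.get_obs(); M=Ro.from_rotvec(o['orientation']).as_matrix(); C=o['tcp_pos']
for u,v in [(325,508),(325,163),(325,303)]:
    print(M.T@(onz(f,190+u/5,190+v/5,C[2]-.1596)-C))
f=load('w9'); z=.179
a=onz(f,180+256/4,170+371/4,z);b=onz(f,180+340/4,170+352/4,z); d=b-a; print('yaw',np.arctan2(d[1],d[0])+np.pi/2,a,b)
go([.498,.179,.375],-.04)
```

```text
[-0.0155  0.0015  0.1596]
[0.0188 0.0015 0.1595]
[0.0054 0.0015 0.1596]
yaw -0.03702582326805559 [0.556  0.1816 0.179 ] [0.5556 0.1719 0.179 ]
tcp [ 0.4908 -0.1903  0.3017] yaw -0.4641 tilt [-0.0029  0.0009] F [-0.0141  0.117  -0.4926] w 0.0103 t 15.75
shift [-15.9052 -33.3416  -7.2961] spin -0.424
```

Call:
servo_tool(series="-1 -2 -4 0; -2.5 -5 -8 -0.1; -4.5 -9 -11 -0.2; -6.5 -13.5 -12 -0.3; -8.5 -18 -12 -0.424; -10.5 -22 -12 -0.424; -12.5 -26 -12 -0.424; -14.5 -30 -12 -0.424; -15.9 -33.3 -11 -0.424; -15.9 -33.3 -9 -0.424; -15.9 -33.3 -7.3 -0.424; -15.9 -33.3 -7.3 -0.424; -15.9 -33.3 -7.3 -0.424; -15.9 -33.3 -7.3 -0.424; -15.9 -33.3 -7.3 -0.424")

```text
clock: 17.25
tcp_pos: [0.4987, 0.1783, 0.377]
orientation: [-3.14, 0.064, -0.002]
wrist_force: [-0.3, 0.2, -1.4]
gripper_width: 0.0112
```

```bash
python3 -c "
from h import *
f=snap('wrist','w14')
a=cv2.resize(f['image'][60:310,140:370,::-1],None,fx=3.2,fy=2.4*1.0,interpolation=cv2.INTER_CUBIC)
cv2.imwrite('pics/k4.png',f['image'][:,:,::-1])
go([.49,.2,.42],-.04)
"
```

```text
tcp [0.4987 0.1783 0.377 ] yaw -0.0407 tilt [0.0016 0.0004] F [ 0.2712  1.3769 -0.9543] w 0.0106 t 17.30
shift [-0.9474 -2.1311 -4.2972] spin -0.001
```

View pics/k4.png

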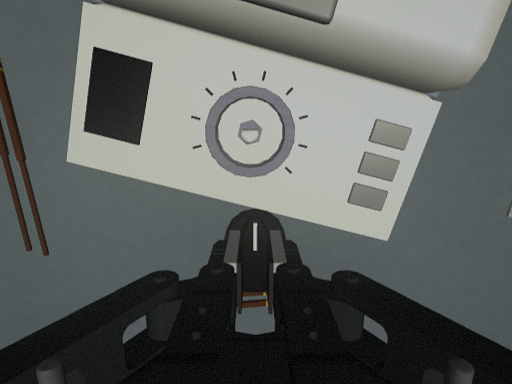

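Run:
```python
from h import *
f=load('w14')
a=cv2.resize(f['image'][80:185,195:305,::-1],None,fx=6,fy=5.7,interpolation=cv2.INTER_CUBIC)
a=cv2.convertScaleAbs(a,alpha=1.4,beta=-80)
cv2.imwrite('pics/k5.png',cv2.resize(f['image'][80:180,200:300,::-1],None,fx=6,fy=6,interpolation=cv2.INTER_CUBIC))
```

```text
(no output)
```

View pics/k5.png

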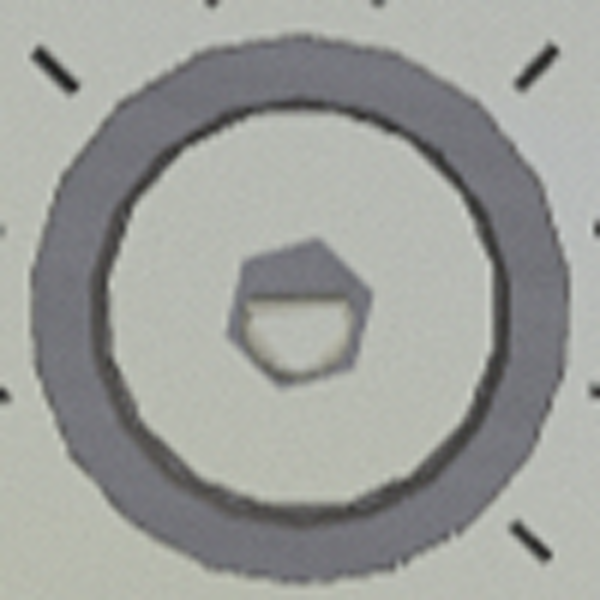

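Run:
```python
from h import *
f=load('w14'); o=readout.get_obs(); M=Ro.from_rotvec(o['orientation']).as_matrix(); C=o['tcp_pos']; print(C)
T=lambda u,v,z: M.T@(onz(f,200+u/6,80+v/6,z)-C)
for n,u,v,z in [('L',243,330,.179),('R',355,330,.179),('bot',299,376,.179),('flat',299,298,.179),('fl',250,298,.179),('fr',348,298,.179),('ringL',31,305,.173),('ringR',570,305,.173),('T',300,37,.173),('B',300,580,.173)]: print(n,T(u,v,z))
```

```text
[0.4987 0.1783 0.377 ]
L [ 0.0534 -0.006   0.1981]
R [0.0534 0.0039 0.1981]
bot [ 0.0494 -0.0011  0.1981]
flat [ 0.0562 -0.001   0.1981]
fl [ 0.0562 -0.0053  0.1981]
fr [0.0562 0.0033 0.1981]
ringL [ 0.0552 -0.0255  0.2041]
ringR [0.0552 0.0236 0.2041]
T [ 0.0783 -0.0009  0.2042]
B [ 0.0297 -0.0012  0.2041]
```

Call:
servo_tool(series="2 -0.1 0 0; 4 -0.2 0 0; 5.2 -0.25 0 0; 5.37 -0.25 0 0; 5.37 -0.25 0 0; 5.37 -0.25 0 0; 5.37 -0.25 0 0; 5.37 -0.25 0 0")

```text
clock: 18.1
tcp_pos: [0.5517, 0.1789, 0.3763]
orientation: [3.141, -0.062, 0.0]
wrist_force: [0.7, -0.3, 0.1]
gripper_width: 0.0108
```

```bash
python3 -c "
from h import *
go([.5525,.1786,.3686],-.04)
f=snap('wrist','w15');s=snap('side','s15')
go([.5525,.1786,.3686],-.04)
"
```

```text
tcp [0.5517 0.1789 0.3763] yaw -0.0396 tilt [ 0.     -0.0002] F [ 0.7493 -0.297   0.0796] w 0.0108 t 18.10
shift [0.0852 0.0265 0.7718] spin 0.000
tcp [0.5519 0.1788 0.3763] yaw -0.0399 tilt [ 0.0001 -0.0002] F [-0.1378 -0.3613 -0.3025] w 0.0105 t 18.20
shift [0.0656 0.0215 0.77  ] spin 0.000
```

View pics/w15.png

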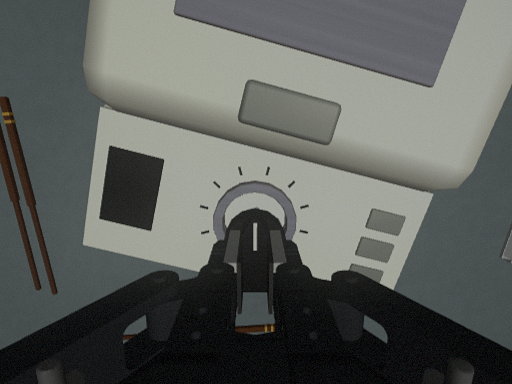

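Run:
```python
from h import *
f=load('w15'); o=readout.get_obs(); M=Ro.from_rotvec(o['orientation']).as_matrix(); C=o['tcp_pos']
g=cv2.cvtColor(f['image'],cv2.COLOR_RGB2GRAY)
print(g[174:200,255].tolist(), g[215,205:222].tolist(), g[215,288:303].tolist())
T=lambda u,v,z: M.T@(onz(f,u,v,z)-C)
for v in (180,181,182,183): print(v,T(255,v,.173))
for u in (212,213,214,296,297,298): print(u,T(u,215,.173))
```

```text
[163, 163, 165, 166, 166, 169, 131, 62, 74, 95, 108, 110, 109, 110, 106, 108, 106, 94, 139, 170, 166, 164, 164, 163, 167, 164] [164, 166, 165, 167, 168, 165, 168, 171, 91, 95, 104, 106, 105, 109, 106, 106, 108] [102, 101, 103, 101, 105, 103, 102, 77, 149, 166, 166, 166, 164, 166, 163]
180 [0.0276 0.0016 0.2033]
181 [0.027  0.0016 0.2033]
182 [0.0265 0.0016 0.2033]
183 [0.0259 0.0016 0.2033]
212 [ 0.0067 -0.0235  0.2033]
213 [ 0.0067 -0.0229  0.2033]
214 [ 0.0067 -0.0223  0.2033]
296 [0.0067 0.0256 0.2033]
297 [0.0067 0.0262 0.2033]
298 [0.0067 0.0267 0.2033]
```

Call:
servo_tool(series="0.1 0.01 0.2 0; 0.1 0.01 0.4 0; 0.1 0.01 0.6 0; 0.1 0.01 0.75 0; 0.1 0.01 0.9 0; 0.1 0.01 1 0; 0.1 0.01 1.07 0; 0.1 0.01 1.07 0")

```text
clock: 19.0
tcp_pos: [0.5531, 0.1787, 0.3654]
orientation: [3.141, -0.063, -0.0]
wrist_force: [-0.8, -0.9, -0.3]
gripper_width: 0.0107
```

```bash
python3 -c "
from h import *
go([.5525,.1786,.3566],-.04)"
```

```text
tcp [0.5531 0.1787 0.3654] yaw -0.0401 tilt [-0.     -0.0001] F [-0.7989 -0.9458 -0.2598] w 0.0107 t 19.00
shift [-0.0626  0.0083  0.8795] spin -0.000
```

Call:
servo_tool(series="0 0 0.15 0; 0 0 0.3 0; 0 0 0.45 0; 0 0 0.6 0; 0 0 0.7 0; 0 0 0.7 0")

```text
clock: 19.6
tcp_pos: [0.5531, 0.1787, 0.3583]
orientation: [3.141, -0.063, -0.0]
wrist_force: [0.4, 0.3, -0.0]
gripper_width: 0.0107
```

Call:
servo_tool(series="0 0 0.1 0; 0 0 0.2 0; 0 0 0.3 0; 0 0 0.4 0; 0 0 0.5 0; 0 0 0.5 0; 0 0 0.5 0")

```text
clock: 20.3
tcp_pos: [0.5532, 0.1787, 0.3538]
orientation: [3.141, -0.063, 0.001]
wrist_force: [0.0, -0.7, 3.9]
gripper_width: 0.0108
```

Call:
servo_tool(series="0 0 0.05 0; 0 0 0.1 0; 0 0 0.15 0; 0 0 0.2 0; 0 0 0.2 0; 0 0 0.2 0")

```text
clock: 20.9
tcp_pos: [0.5532, 0.1787, 0.3523]
orientation: [3.141, -0.063, 0.001]
wrist_force: [-2.4, -2.1, 8.0]
gripper_width: 0.0104
```

```bash
python3 -c "
from h import *
f=snap('wrist','w16');s=snap('side','s16')
a=cv2.resize(f['image'][150:310,170:340,::-1],None,fx=3.6,fy=3.6,interpolation=cv2.INTER_CUBIC)
b=cv2.resize(s['image'][170:250,190:290,::-1],None,fx=2,fy=2,interpolation=cv2.INTER_CUBIC)
b=cv2.copyMakeBorder(b,0,a.shape[0]-b.shape[0],0,0,cv2.BORDER_CONSTANT); a=cv2.convertScaleAbs(a,alpha=1.5)
a=np.hstack([a,b])[:, :800]
cv2.imwrite('pics/k6.png',a)
go([.5525,.1786,.3566],-.04)"
```

```text
tcp [0.5532 0.1787 0.3524] yaw -0.0402 tilt [ 0.0007 -0.0001] F [-2.152  -1.1032  8.0422] w 0.0106 t 21.00
shift [-0.0723  0.0121 -0.4233] spin -0.000
```

View pics/k6.png

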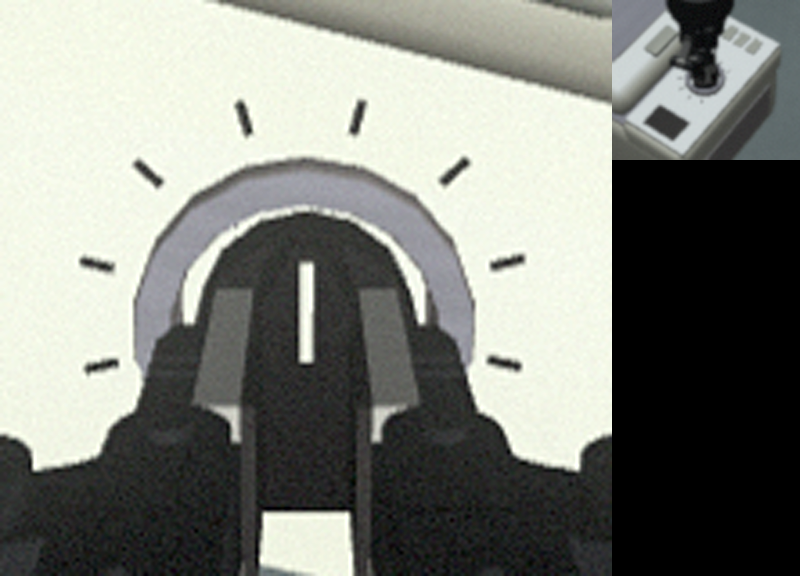

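Call:
servo_tool(series="0 0 0 0; 0 0 0 0; 0 0 0 0")

```text
clock: 21.3
tcp_pos: [0.5532, 0.1787, 0.3524]
orientation: [3.141, -0.063, 0.001]
wrist_force: [-2.4, -0.3, 7.9]
gripper_width: 0.0106
```

```bash
python3 -c "
from h import *
go([.5525,.1786,.3566],-.04); print(env.job_done())"
```

```text
tcp [0.5532 0.1787 0.3524] yaw -0.0402 tilt [ 0.0006 -0.0001] F [-2.355  -0.2791  7.9302] w 0.0106 t 21.30
shift [-0.0703  0.0116 -0.4244] spin -0.000
the job is handed in; nothing more can be done
None
```

I set the trim ring in the recess lip up and let go of it. I then turned the knob to match the stem's flat, pushed it home and handed the job in at 21.3 s with the knob still held pressed down. `env.job_done()` gives no verdict, so success rests on the checks below.

- **Ring:** It stopped at the height expected for a seated lip, and later wrist pictures showed it centred on the stem. The fingertips ended about 6 mm above its lip, by my calculation.
- **Knob:** It slid onto the stem with no noticeable force. It ended about 4 mm below the home height, with about 8 N upward on the wrist. That is more than the 5 N needed to reach the stop, so the stem should be fully down. The last wrist picture showed the knob centred in the ring, with no slip in the grip.
- **Disagreements:**
  - The stem's angle read between -0.005 and -0.06 rad in different views. I used -0.04, and the last close view before fitting the knob agreed with that.
  - The wrist camera read about 1.5 mm off sideways, so I positioned parts relative to each other in the same view.
- **Not measured:** I did not read the stem's travel or the finger contact forces directly. I also did not re-measure the bystanders, but saw no sign of touching any.

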